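Close the retaining bar of a card cage

ROBOT

A 6-joint arm with a two-finger parallel gripper is mounted at the origin on a cart in front of the work surface, level with it; the furniture and walls round the work are solid. World frame = base frame: x ahead of the robot, y to its left, z up, the work surface at z = 0. Lengths are in m, angles in rad, forces in N, time in s.
With the tool pointing down it reaches from about 0.15 to 0.775 m from the base axis. Payload 6.1 kg.
Tool frame: the origin (TCP) lies midway between the tips of the shut fingers; the grasp point (between the pads) lies 19 mm behind it; z points along the fingers, y is the line along which they close (so a half turn about z gives the same grasp; the last joint's range is limited). The gripper opens to 85 mm and grips with 20 to 120 N. Pads are 22 mm wide; open, the fingers measure 114 mm over their backs; the gripper's body (76 mm by 85 mm) begins 54 mm behind the grasp point. The pads swing forward as they close: fully open they stand 13 mm farther back than shut.
Start: joints at [1.315, 0.126, -0.04, 1.405, 0, 1.571], TCP at [0.133, 0.508, 0.198] pointing down, gripper open.
Joint ranges: [-2.72, 2.72], [-0.95, 1.95], [-1.27, 1.35], [-1.78, 2.02], [-1.46, 1.47], [-3.14, 3.14]. Speed limits (rad/s): [2.39, 2.39, 3.01, 3.14, 3.14, 3.14].

INTERFACE

Orientations are given as a rotation vector (axis times angle).
In Python, from plant import ctrl, snapshot, camera_info gives the robot as it stands.
- The arm moves only by the shell command python3 -m inch 'ROWS' [FORCE]. ROWS is JSON, a list of rows, each a list of 5 numbers: the opening in per cent of the stroke, from 0 (shut) to 100 (fully open), then the shift along the tool's x, y, z in cm, then the turn about the tool's z in rad. In form: [[hand, dx, dy, dz, roll], ...]. A call has 1 to 20 rows; each row is the pose to reach, as a shift and turn from the pose commanded when the call began, along the tool's axes at that moment; what a row does not reach only later rows make up. A row lasts 1/8 s, in which the tool goes at most 62.5 mm and 10.7 degrees, less where a joint would pass 70% of its speed; a pose out of reach is approached as far as the arm can. A call with a gripper value outside its range is refused whole. The fingers move at their own pace and stop on an object; FORCE is the grip in N (left out, the last holds). Time passes only in rows, so rows that repeat a pose let the fingers close. It gives the time, the measured TCP pose, the force, the opening and the grip force at its end, in the units of the state.
- ctrl.observe(): the state, without advancing time (a new reading comes with each control period).
- snapshot(name): name is "side" or "top" or "wrist"; returns (picture, depth): 400x640x3 uint8, red, green, blue; 400x640 float32, m along the optical axis (not along the pixel's ray), 0 where there is no reading.
- camera_info(name): a dict with "fx", "fy", "cx", "cy" (pixels), "R" (3x3) and "t" (3): a world point X has camera coordinates R X + t. Camera axes: x right, y down, z forward; pixel columns grow to the right and rows downward; lengths in m; the calibration is good to about 2 mm. A picture is of the moment at which its call begins: read the wrist's pose just before it. camera_info takes no time and is no camera call; for the wrist camera it gives the pose at the moment of the call.
- ctrl.job_done(): hands the job in; it is judged then, once.
The state is a dict: "t": time; "q": joint angles; "joint_velocities": joint speeds; "tau": joint torques, N m; "ee_pos": TCP position; "eef_rot": TCP orientation; "contact_force": force on the tool from outside, world axes, zero at the start; "torque": the same for the moment, N m; "grip_width": finger opening in m; "grip_force": force on a finger pad.
Only numpy, scipy, OpenCV 4.12 (cv2) and the standard library are available. Lean on these libraries where they do the work, as an engineer would, in place of code of your own. Each camera call takes 0.05 s, during which the arm holds its last target. There are 200 camera calls.

TASK

Lock the circuit cards into the card cage: swing the blue retaining bar down across them about its loose pivot bolt and work it lengthwise until its notch drops fully over the locking bolt at the other end. Then tighten the pivot bolt by pushing its orange lever clockwise, as seen from the robot's side, all the way to its stop. Leave the tools and other things lying round the cage where they are.

Things in the scene. Friction and masses are not known exactly. Their poses are not given: they have to be found in the camera images.
- cage: open aluminium card cage on rubber feet, 118 (x) x 226 (y) mm, fixed to the bench, four green circuit cards standing in it, their white ejectors reaching 71 mm height; rails at 66 mm. Origin on the worktop under its centre; its x points away from the robot, y to the left along the bar, z up (yaw varies). Both bolts lie along its x, 170 mm apart, 86 mm above the worktop, held by ears behind (+x of) the bar, which reach up to 99 mm.
- pivot_axis (a point): point on the axis of the loose pivot bolt, at the left (+y) end of the cage, in the middle plane of the bar's web; 86 mm above the worktop
- lock_bolt (a point): point on the axis of the locking bolt, at the right (-y) end of the cage, in the same plane: shank 8 mm thick, with a 13 mm head in front (6 to 11 mm towards the robot)
- swing (a joint): angle of the bar about the pivot bolt, rad: 0 = lying level to the right with its notch home on the locking bolt, about 0.09 = notch not in line, so that the bar's lower edge lies on top of the bolt, 1.57 = standing straight up, more = leaning to the left (stop at 1.9). Stiff with friction (0.08 N m; the bar weighs 0.24 kg): it stays where it is left while above about 1.2, below that it sinks by itself within a second or two
- bar (a joint): how far the bar has slid lengthwise on its pivot bolt (the bolt sits in a long slot), m: 0 = notch in line with the locking bolt (2 mm either way will do, the notch being 13 mm wide with a rounded mouth), positive = pushed out too far from the pivot. Friction 3.5 N, so it stays where it is put; range -0.006 to 0.024. While a finger presses on the turned-up end its friction can hold the bar up: it drops once the finger backs off
- bar_notch (a point): centre of the bar's notch, on the bar's long middle line, 170 mm plus the value of joint bar from the pivot axis; it lies on point lock_bolt when home. The bar is a blue steel angle: web 4 mm thick in the cage's y-z plane and 26 mm wide (13 mm to each side of the middle line; notch open downwards), with a flange on its upper edge (the left one when it stands up) from 20 mm to 196 mm from the pivot, reaching 18 mm in front of the web's middle plane
- bar_end (a point): middle of the outer face of the bar's turned-up end, a tab 4 mm thick and 20 mm wide across the cage (from 18 mm in front of the web's middle plane to 2 mm behind it), at 196 mm plus the value of joint bar from the pivot axis; when the bar is level the tab stands from 13 to 33 mm above the bar's middle line, and this point lies 25 mm above it, 8 mm in front of the web's middle plane. Pushing this face towards the pivot slides the bar
- clamp_lever (a joint): angle of the orange clamping lever on the front of the pivot bolt, rad: 0 = loose, pointing 0.35 rad left of straight up; 0.35 = straight up; grows as it turns clockwise seen from the robot; 1.92 = tight, level, pointing right along the bar, at its stop. Friction 0.12 N m holds it where it is left
- lever_tip (a point): centre of the lever's ball end (15 mm across), 60 mm from the pivot axis and 34 mm in front of the middle plane of the bar's web; the arm is round, 11 mm thick
- driver_red: loose red screwdriver, 150 mm, lying in front of the cage; origin under its middle
- solder_reel: loose white reel of wire, 62 mm across, 42 mm high, standing behind the cage; origin under its centre
- multimeter: loose hand multimeter, 164x84x41 mm, lying to the left behind the cage; origin under its centre
- small_pliers: loose blue pliers, 126 mm, lying to the left in front; origin under their middle

How it is judged:
By the outcome, as a careful person would: the job done as asked, in the order asked, and still so for the second after the job is handed in, with the robot touching nothing.
It also fails if it takes over 72 s, if anything falls off the work surface, if the arm or the gripper's body presses on something with over 40 N, if the wrist force passes 120 N, or if a joint passes its speed limit or range.

## Working session

There is one attempt and no reset: what is moved stays moved. The work goes in short steps, Python scripts to look and compute and a shell command to move; the robot and the scene stay as the last step left them, time stands still between calls to the robot, and variables do not carry over. Pictures are saved under pics/ and viewed, at most 10 in all, crops included, and the job is handed in when it is done.

```bash
ls; mkdir -p pics
cat > h.py <<'E'
import numpy as np,cv2
from plant import ctrl,snapshot,camera_info
from scipy.spatial.transform import Rotation as Ro
def grab(n,f):
    ci=camera_info(n);im,d=snapshot(n);cv2.imwrite('pics/%s.png'%f,im[:,:,::-1]);np.savez('pics/%s.npz'%f,im=im,d=d,**{k:np.array(ci[k]) for k in ci if k in('fx','fy','cx','cy','R','t')})
def load(f):
    z=np.load('pics/%s.npz'%f);d=z['d'];v,u=np.indices(d.shape)
    P=np.stack([(u-z['cx'])/z['fx']*d,(v-z['cy'])/z['fy']*d,d],-1)
    W=(P-z['t'])@z['R'];W[d==0]=np.nan
    return z['im'],W,z
def st():
    s=ctrl.observe();print(s['t'],np.round(s['ee_pos'],4),np.round(Ro.from_rotvec(s['eef_rot']).as_matrix(),3).tolist(),np.round(s['q'],3),np.round(s['contact_force'],1),s['grip_width'])
E
python3 - <<'E'
from h import *
st()
for n in('side','top'):grab(n,n+'0')
a=cv2.imread('pics/side0.png');print(camera_info('side')['R'],camera_info('side')['t'])
E
```

```text
pics
0.0 [0.1327 0.5075 0.1968] [[-0.967, 0.253, -0.0], [0.253, 0.967, -0.002], [0.0, -0.002, -1.0]] [ 1.315  0.126 -0.041  1.405  0.     1.571] [ 0.1  0.6 -0.2] 0.0851798498724764
[[ 0.98345022 -0.18041751 -0.01658889]
 [-0.10156254 -0.47315051 -0.87510779]
 [ 0.15003572  0.86230976 -0.48364364]] [-0.47395499  0.26623978  0.84021654]
```

View pics/side0.png

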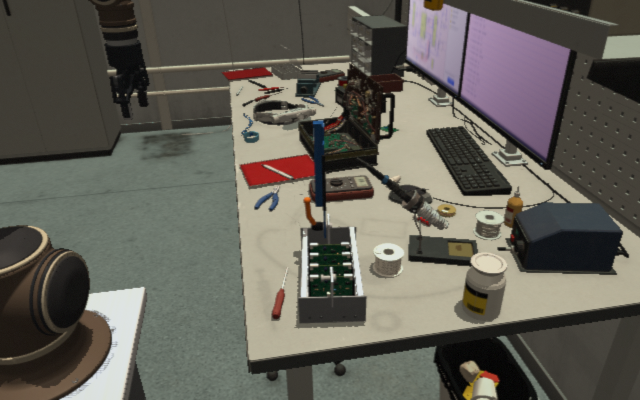

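View pics/top0.png

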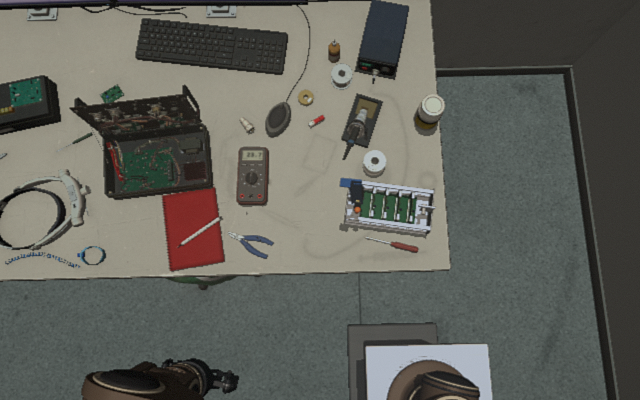

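Run:
```python
from h import *
for n in('side0','top0'):
    im,W,z=load(n);hsv=cv2.cvtColor(im,cv2.COLOR_RGB2HSV)
    H,S,V=[hsv[...,i].astype(int) for i in range(3)]
    box=(W[...,0]>.2)&(W[...,0]<.75)&(W[...,1]>-.3)&(W[...,1]<.3)
    for nm,m in(('blue',(H>100)&(H<118)&(S>150)&(W[...,2]>.06)),('orange',(H>5)&(H<16)&(S>170)&(W[...,2]>.06)),('rail66',(abs(W[...,2]-.066)<.006)&(S<60)&(V>100)),('hi',(W[...,2]>.075)&(W[...,2]<.11)&(S<90))):
        P=W[m&box];print(n,nm,len(P))
        if len(P)>3:
            print(np.round(np.percentile(P,[1,10,50,90,99],axis=0),4).tolist())
            print(cv2.minAreaRect((P[:,:2]*1000).astype(np.float32)), cv2.fitLine((P*1000).astype(np.float32),cv2.DIST_HUBER,0,.01,.01).ravel().round(3))
im,W,z=load('top0');cv2.imwrite('pics/tc.png',cv2.resize(im[165:265,320:450,::-1],None,fx=6,fy=6)[:600,:780])
```

```text
side0 blue 600
[[0.5052, 0.1679, 0.1296], [0.5073, 0.1848, 0.1499], [0.5126, 0.193, 0.2329], [0.5181, 0.199, 0.2898], [0.521, 0.2104, 0.2978]]
((512.75, 189.28616333007812), (57.76383972167969, 18.095399856567383), 82.28557586669922) [2.80000e-02 7.60000e-02 9.97000e-01 5.12225e+02 1.92482e+02 2.17816e+02]
side0 orange 109
[[0.4792, 0.1674, 0.0937], [0.4821, 0.1696, 0.098], [0.4862, 0.1714, 0.1258], [0.4944, 0.1739, 0.1503], [0.499, 0.1774, 0.1536]]
((488.838134765625, 172.167724609375), (10.63070297241211, 20.501867294311523), 79.68228912353516) [-1.91000e-01  3.30000e-02  9.81000e-01  4.86887e+02  1.71460e+02
  1.24942e+02]
side0 rail66 1023
[[0.4444, -0.0319, 0.0609], [0.4531, -0.0149, 0.0648], [0.5283, 0.0649, 0.0663], [0.5681, 0.1616, 0.0701], [0.7173, 0.1969, 0.0717]]
((597.52294921875, 76.10474395751953), (231.55319213867188, 300.58154296875), 84.15730285644531) [6.09000e-01 7.93000e-01 2.00000e-03 5.08724e+02 6.90370e+01 6.68780e+01]
side0 hi 863
[[0.4816, -0.0619, 0.0757], [0.4948, -0.0519, 0.08], [0.7326, 0.0052, 0.0918], [0.7472, 0.1657, 0.1068], [0.7497, 0.1806, 0.1093]]

[... 458 characters left out ...]
000e-01 8.30000e-02 4.84512e+02 1.78391e+02 1.51875e+02]
top0 rail66 782
[[0.4442, -0.0291, 0.0607], [0.4541, -0.0064, 0.0625], [0.486, 0.0796, 0.0659], [0.5658, 0.1733, 0.0695], [0.5744, 0.2022, 0.0715]]
((514.199951171875, 87.09227752685547), (225.78158569335938, 115.92687225341797), 80.52235412597656) [-3.15000e-01  9.49000e-01 -2.00000e-03  5.08172e+02  8.77370e+01
  6.56000e+01]
top0 hi 319
[[0.4814, -0.0556, 0.0756], [0.495, -0.0426, 0.0793], [0.7082, 0.0022, 0.0923], [0.7475, 0.1787, 0.107], [0.7498, 0.1964, 0.1094]]
((616.44580078125, 69.36116027832031), (256.0591125488281, 270.560791015625), 89.08181762695312) [ 7.5600e-01 -6.5400e-01 -8.0000e-03  6.2785e+02  6.5674e+01  9.0487e+01]
```

View pics/tc.png

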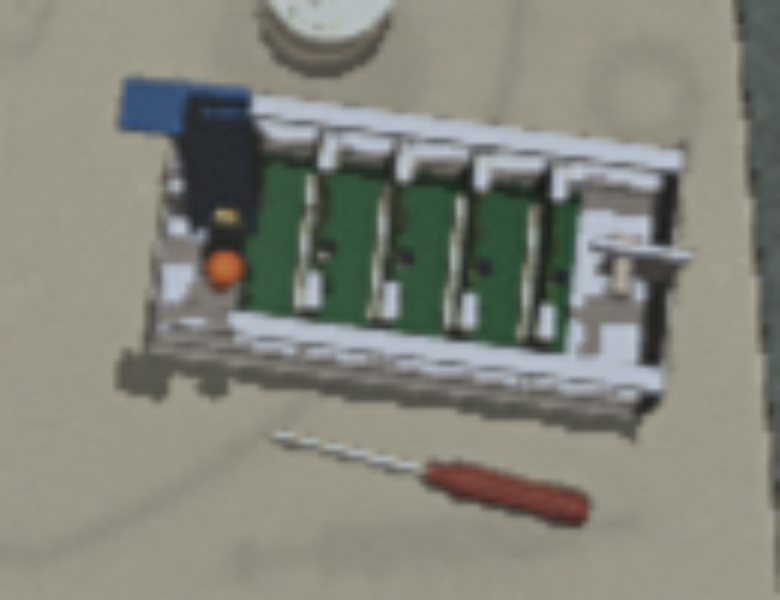

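The side view shows the bar upright (≈320,165) and the lever at (310,212), about straight up. The top view shows the cage at (345–433, 180–235), yaw ≈ -9.5°, with the driver in front of it at (392,244). I'll move to the left of the bar with the gripper shut.

```bash
python3 -m inch '[[0,0,0,-4,0],[0,-2,-1,-5.5,-0.03],[0,-6,-2,-5.5,-0.09],[0,-10,-4,-5.5,-0.09],[0,-15,-6,-5.5,-0.09],[0,-20,-8,-5.5,-0.09],[0,-25,-10,-5.5,-0.09],[0,-30,-12,-5.5,-0.09],[0,-35,-13,-5.5,-0.09],[0,-40,-14,-5.5,-0.09],[0,-43,-14.5,-5.5,-0.09],[0,-44.2,-14.7,-5.5,-0.09],[0,-44.2,-14.7,-5.5,-0.09],[0,-44.2,-14.7,-5.5,-0.09],[0,-44.2,-14.7,-5.5,-0.09]]'
python3 - <<'E'
from h import *
st()
grab('wrist','w1');grab('side','s1')
a=cv2.imread('pics/s1.png')[100:340,250:430];b=cv2.imread('pics/w1.png')
cv2.imwrite('pics/c1.png',np.hstack([cv2.resize(a,(300,400)),cv2.resize(b,(500,400))[:, :]]))
E
```

```text
t: 1.98
ee_pos: [0.5224, 0.2545, 0.253]
eef_rot: [0.258, 3.131, 0.001]
contact_force: [-0.3, 0.5, -1.0]
grip_width: 0.0
grip_force: 0.0
1.975 [0.5224 0.2545 0.253 ] [[-0.987, 0.164, 0.0], [0.164, 0.987, 0.0], [-0.0, 0.0, -1.0]] [0.453 0.243 0.225 1.552 0.    0.618] [-0.3  0.5 -1. ] 1.7649821356894194e-05
```

View pics/c1.png

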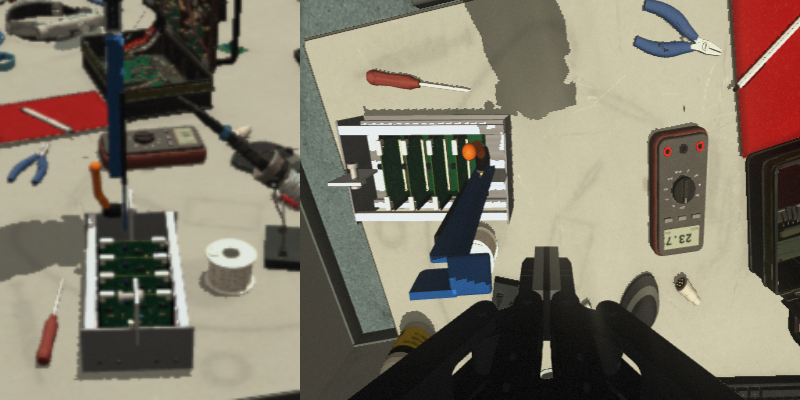

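The wrist picture shows the bar and its tab (≈445,280), the ball (470,152), the cage rails, the lock ear and bolt (350,175), and the finger clear of the bar on its right. Next I'll measure these in the cage frame.

```bash
cat >> h.py <<'E'
def meas(f):
    im,W,z=load(f);hsv=cv2.cvtColor(im,cv2.COLOR_RGB2HSV)
    H,S,V=[hsv[...,i].astype(int) for i in range(3)]
    box=(W[...,0]>.4)&(W[...,0]<.63)&(W[...,1]>-.08)&(W[...,1]<.26)
    m=box&(abs(W[...,2]-.066)<.004)&(S<60)&(V>100)
    m=cv2.morphologyEx(m.astype(np.uint8),cv2.MORPH_OPEN,np.ones((3,3)))>0
    print('rail',cv2.minAreaRect((W[m][:,:2]*1000).astype(np.float32)))
    c=np.array([.514,.087]);a=np.deg2rad(-9.48);ex=np.array([np.cos(a),np.sin(a)]);ey=np.array([-ex[1],ex[0]])
    C=np.stack([(W[...,:2]-c)@ex,(W[...,:2]-c)@ey,W[...,2]],-1)*1000
    for nm,m in(('blue',(H>100)&(H<120)&(S>120)&(C[...,2]>75)),('orange',(H>5)&(H<18)&(S>170)&(C[...,2]>75)),('hiR',(C[...,2]>75)&(C[...,1]<-60)&(abs(C[...,0])<60)&(C[...,2]<120)&(S<100))):
        m&=box;print(nm,m.sum());
        if m.sum()>5: print(np.percentile(C[m],[1,10,50,90,99],axis=0).round(1).tolist())
    return im,C,H,S,V,box
E
python3 - <<'E'
from h import *
im,C,H,S,V,box=meas('w1')
m=(H>100)&(H<120)&(S>120)&box
for z0 in range(80,310,20):
    k=m&(abs(C[...,2]-z0)<10)
    if k.sum()>5:print(z0,k.sum(),np.percentile(C[k][:,:2],[3,50,97],axis=0).round(1).tolist())
E
```

```text
rail ((512.7733154296875, 86.60620880126953), (226.92103576660156, 108.73910522460938), 80.8380355834961)
blue 2719
[[-30.3, 87.6, 203.8], [-26.1, 96.7, 293.6], [-16.0, 120.3, 295.3], [-9.3, 132.4, 297.1], [-7.9, 150.7, 358.4]]
orange 400
[[-50.6, 79.7, 95.6], [-48.6, 82.5, 103.9], [-43.6, 88.2, 148.6], [-33.0, 91.1, 152.1], [-28.0, 158.5, 364.4]]
hiR 605
[[-20.2, -111.8, 75.5], [-17.6, -105.5, 83.1], [-2.9, -84.2, 90.2], [0.1, -76.3, 97.9], [5.5, -69.8, 99.1]]
160 6 [[-11.8, 81.9], [-11.7, 84.1], [-11.2, 86.0]]
180 8 [[-12.0, 81.7], [-11.6, 84.5], [-11.4, 87.4]]
200 15 [[-19.7, 85.4], [-11.9, 88.7], [-11.2, 107.5]]
220 11 [[-27.8, 85.5], [-11.7, 91.0], [-11.3, 108.0]]
240 11 [[-28.0, 90.8], [-22.9, 109.1], [-11.6, 111.2]]
260 138 [[-13.4, 88.1], [-9.8, 94.1], [-7.8, 108.2]]
280 16 [[-28.1, 102.5], [-11.7, 108.6], [-11.4, 113.9]]
300 2472 [[-27.4, 93.6], [-16.7, 121.3], [-8.4, 134.3]]
```

```bash
python3 -m inch '[[0,0,-1,0,0],[0,0,-2,0,0],[0,0,-3,0,0],[0,0,-4,0,0],[0,0,-5,0,0],[0,0,-6,0,0],[0,0,-7,0,0],[0,0,-8,0,0],[0,0,-9,0,0],[0,0,-10,0,0],[0,0,-11,0,0],[0,0,-12,0,0],[0,0,-12.6,0,0],[0,0,-12.6,0,0],[0,0,-12.6,0,0],[0,0,-12.6,0,0],[0,0,-12.6,0,0],[0,0,-12.6,0,0],[0,0,-12.6,0,0],[0,0,-12.6,0,0]]'
python3 - <<'E'
from h import *
st()
grab('wrist','w2');grab('side','s2')
a=cv2.imread('pics/s2.png')[100:340,250:430];b=cv2.imread('pics/w2.png')
cv2.imwrite('pics/c2.png',np.hstack([cv2.resize(a,(300,400)),cv2.resize(b,(500,400))[:, :]]))
meas('w2');meas('s2')
E
```

```text
t: 4.58
ee_pos: [0.5025, 0.1296, 0.2526]
eef_rot: [0.26, 3.131, 0.0]
contact_force: [0.4, -0.4, 0.7]
grip_width: 0.0002
grip_force: 0.0
4.575 [0.5025 0.1296 0.2526] [[-0.986, 0.165, 0.0], [0.165, 0.986, 0.0], [-0.0, 0.0, -1.0]] [0.252 0.121 0.076 1.525 0.    0.418] [ 0.4 -0.4  0.7] 0.00020078294015262067
rail ((512.3167724609375, 87.25101470947266), (226.1512908935547, 114.7349853515625), 80.73756408691406)
blue 4296
[[-32.9, -53.0, 94.5], [-25.6, -34.4, 178.3], [-17.4, -13.7, 224.2], [-9.4, 25.4, 262.1], [-7.6, 92.5, 365.5]]
orange 286
[[-50.3, 32.0, 94.3], [-48.8, 79.5, 104.1], [-43.0, 83.8, 150.5], [-31.1, 89.3, 153.2], [-10.6, 91.5, 370.8]]
hiR 585
[[-20.1, -111.7, 75.9], [-17.2, -106.2, 83.2], [-2.7, -86.2, 90.9], [0.7, -76.8, 98.3], [5.7, -70.2, 99.3]]
rail ((511.7056884765625, 83.51680755615234), (223.86346435546875, 108.01515197753906), 80.79110717773438)
blue 396
[[-25.2, -65.0, 125.4], [-23.5, -49.6, 155.0], [-16.9, -34.9, 230.0], [-10.3, 33.1, 256.4], [-8.5, 60.4, 260.6]]
orange 111
[[-47.2, 75.6, 93.0], [-45.2, 77.2, 97.7], [-41.1, 79.1, 123.9], [-32.6, 81.5, 150.0], [-28.6, 84.3, 152.9]]
hiR 136
[[-19.9, -116.4, 76.8], [-17.0, -114.4, 83.0], [-2.2, -91.4, 90.9], [3.7, -85.5, 99.2], [5.6, -74.7, 100.3]]
```

View pics/c2.png

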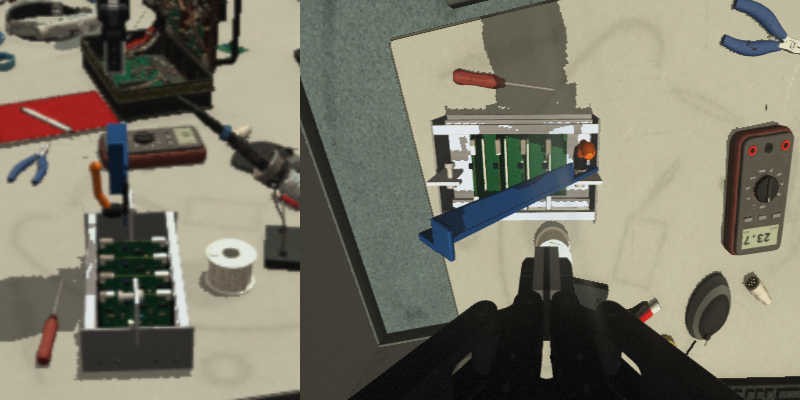

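Nothing was disturbed and the bar is partway down and sinking (tab at ≈440,235). I'll lift, pass to the right-hand side beyond the tab, and look again.

```bash
python3 -m inch '[[0,0,0.5,-4,0],[0,0,0.5,-7,0],[0,0,0.5,-8,0],[0,0,-4,-8,0],[0,0,-9,-8,0],[0,0,-14,-8,0],[0,0,-19,-8,0],[0,0,-21.5,-8,0],[0,0,-21.5,-4,0],[0,0,-21.5,1,0],[0,0,-21.5,4,0],[0,0,-21.5,4,0],[0,0,-21.5,4,0],[0,0,-21.5,4,0]]'
python3 - <<'E'
from h import *
st()
grab('wrist','w3');grab('top','t3')
im,C,H,S,V,box=meas('w3');meas('t3')
m=(H>100)&(H<120)&(S>120)&box&(C[...,2]>75)&(C[...,2]<200)
for y0 in range(-150,90,15):
    k=m&(abs(C[...,1]-y0)<3)
    if k.sum()>5:print(y0,k.sum(),np.percentile(C[k][:,[0,2]],[3,50,97],axis=0).round(1).tolist())
E
```

```text
t: 6.42
ee_pos: [0.4679, -0.0826, 0.2141]
eef_rot: [0.26, 3.128, -0.0]
contact_force: [1.2, 0.8, 0.5]
grip_width: 0.0003
grip_force: 0.0
6.425 [ 0.4679 -0.0826  0.2141] [[-0.986, 0.165, 0.002], [0.165, 0.986, -0.0], [-0.003, -0.0, -1.0]] [-0.175  0.03  -0.108  1.43  -0.    -0.009] [1.2 0.8 0.5] 0.0003144995483360145
rail ((512.3698120117188, 87.32414245605469), (226.6539764404297, 116.19522857666016), 80.84770202636719)
blue 4581
[[-26.8, -118.4, 96.4], [-25.0, -99.9, 102.5], [-16.6, -29.9, 109.9], [-8.9, 44.7, 116.9], [-7.1, 99.3, 138.8]]
orange 180
[[-39.2, 26.4, 92.8], [-37.7, 79.4, 95.0], [-33.7, 81.0, 103.1], [-28.6, 83.5, 110.2], [-25.1, 85.2, 159.2]]
hiR 282
[[-26.8, -123.2, 80.4], [-26.5, -121.9, 89.1], [-10.1, -96.6, 99.1], [4.3, -79.4, 117.5], [6.1, -63.1, 119.9]]
rail ((513.77685546875, 91.7351303100586), (215.27952575683594, 109.17106628417969), 81.45100402832031)
blue 531
[[-28.2, -138.7, 98.1], [-24.5, -106.9, 102.5], [-16.9, -32.2, 110.7], [-9.6, 40.3, 118.6], [-6.8, 96.6, 414.5]]
orange 18
[[-58.5, -145.2, 147.7], [-49.6, 18.0, 149.6], [-44.9, 83.2, 153.0], [-41.0, 89
[... 222 characters left out ...]
7, 116.0], [-16.6, 117.4], [-7.1, 118.5]]
-90 155 [[-25.9, 114.9], [-17.4, 115.9], [-7.5, 117.0]]
-75 156 [[-26.1, 113.0], [-17.2, 114.4], [-7.7, 115.7]]
-60 157 [[-26.4, 111.6], [-16.9, 113.0], [-7.2, 114.0]]
-45 156 [[-26.3, 110.0], [-17.1, 111.4], [-7.6, 112.9]]
-30 148 [[-26.2, 108.7], [-17.5, 109.9], [-7.5, 111.1]]
-15 161 [[-26.7, 106.8], [-17.0, 108.4], [-7.5, 109.6]]
0 146 [[-26.1, 105.8], [-17.2, 106.9], [-8.0, 108.2]]
15 146 [[-26.8, 104.1], [-17.4, 105.5], [-7.7, 106.6]]
30 141 [[-26.3, 102.8], [-17.6, 103.8], [-7.9, 105.2]]
45 138 [[-26.9, 101.2], [-17.8, 102.4], [-8.2, 103.6]]
60 34 [[-11.5, 100.3], [-9.4, 101.1], [-7.5, 102.3]]
75 32 [[-11.0, 80.6], [-9.6, 99.0], [-7.9, 100.3]]
```

View pics/w3.png

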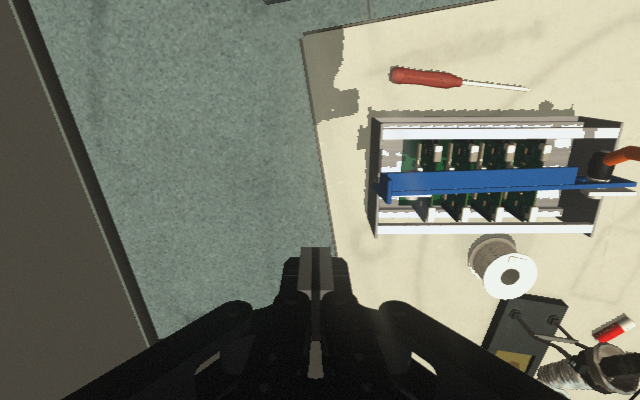

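The bar now rests on top of the bolt at ≈0.1 rad, tab at (388,187) in the wrist picture, slid out ≈15 mm. I'll lower to tab height and push gently.

```bash
python3 -m inch '[[0,0,0,4,0],[0,0,0,8,0],[0,0,0,10.1,0],[0,0,1,10.1,0],[0,0,2,10.1,0],[0,0,2.5,10.1,0],[0,0,3,10.1,0],[0,0,3.3,10.1,0],[0,0,3.6,10.1,0],[0,0,3.9,10.1,0],[0,0,4.2,10.1,0],[0,0,4.4,10.1,0],[0,0,4.4,10.1,0]]'
python3 - <<'E'
from h import *
st();grab('wrist','w4')
im,C,H,S,V,box=meas('w4')
for f in('w3','w4'):
    im,C,H,S,V,box=meas(f)
    m=box&(H>100)&(H<120)&(S>80)&(C[...,2]>122)&(C[...,2]<145)&(C[...,1]<-80);print(f,m.sum(),np.percentile(C[m],[1,10,50,90,99],axis=0).round(1).tolist())
E
```

```text
t: 8.15
ee_pos: [0.4742, -0.039, 0.1116]
eef_rot: [-0.26, -3.131, 0.0]
contact_force: [-0.8, -0.4, -0.0]
grip_width: -0.0001
grip_force: 0.0
8.15 [ 0.4742 -0.039   0.1116] [[-0.986, 0.165, -0.0], [0.165, 0.986, -0.0], [0.0, -0.0, -1.0]] [-0.082  0.048 -0.314  1.209 -0.     0.084] [-0.8 -0.4 -0. ] -0.00010629394551028926
rail ((514.3041381835938, 87.10411071777344), (227.0715789794922, 111.49858856201172), 80.4478759765625)
blue 9160
[[-27.1, -111.3, 89.9], [-25.4, -93.4, 103.0], [-16.8, -30.2, 109.9], [-8.9, 38.8, 116.2], [-7.0, 68.9, 118.1]]
orange 3
hiR 748
[[-26.9, -123.0, 81.2], [-26.4, -121.1, 86.9], [-20.0, -108.2, 116.5], [-10.5, -83.4, 118.5], [-6.4, -69.5, 119.6]]
rail ((512.3698120117188, 87.32414245605469), (226.6539764404297, 116.19522857666016), 80.84770202636719)
blue 4581
[[-26.8, -118.4, 96.4], [-25.0, -99.9, 102.5], [-16.6, -29.9, 109.9], [-8.9, 44.7, 116.9], [-7.1, 99.3, 138.8]]
orange 180
[[-39.2, 26.4, 92.8], [-37.7, 79.4, 95.0], [-33.7, 81.0, 103.1], [-28.6, 83.5, 110.2], [-25.1, 85.2, 159.2]]
hiR 282
[[-26.8, -123.2, 80.4], [-26.5, -121.9, 89.1], [-10.1, -96.6, 99.1], [4.3, -79.4, 117.5], [6.1, -63.1, 119.9]]
w3 168 [[-26.6, -120.5, 123.6], [-25.9, -119.6, 130.5], [-18.5, -118.1, 137.9], [-9.6, -116.3, 139.2], [-7.6, -115.4, 139.9]]
rail ((514.3041381835938, 87.10411071777344), (227.0715789794922, 111.49858856201172), 80.4478759765625)
blue 9160
[[-27.1, -111.3, 89.9], [-25.4, -93.4, 103.0], [-16.8, -30.2, 109.9], [-8.9, 38.8, 116.2], [-7.0, 68.9, 118.1]]
orange 3
hiR 748
[[-26.9, -123.0, 81.2], [-26.4, -121.1, 86.9], [-20.0, -108.2, 116.5], [-10.5, -83.4, 118.5], [-6.4, -69.5, 119.6]]
w4 114 [[-26.3, -119.1, 136.6], [-25.5, -118.7, 137.7], [-21.9, -117.2, 138.5], [-18.7, -115.8, 139.2], [-17.6, -115.7, 139.8]]
```

```bash
python3 -m inch '[[0,0,0.2,0,0],[0,0,0.4,0,0],[0,0,0.6,0,0],[0,0,0.8,0,0],[0,0,1.0,0,0],[0,0,1.2,0,0],[0,0,1.2,0,0]]'
cat >> h.py <<'E'
def tab(f):
    im,C,H,S,V,box=meas(f)
    b=(H>100)&(H<120)&(S>80)&box
    m=b&(C[...,1]<-60)&(C[...,1]>-140)&(C[...,2]>75)&(C[...,2]<150);zt=np.percentile(C[m][:,2],98)
    k=m&(C[...,2]>zt-3);print('TAB top',zt,k.sum(),np.percentile(C[k][:,1],[2,50,98]).round(1))
    for y0 in(-80,0,45):
        k=b&(abs(C[...,1]-y0)<3)&(C[...,2]>90)&(C[...,2]<130);
        if k.sum()>4:print('flange z at',y0,np.median(C[k][:,2]))
E
python3 - <<'E'
from h import *
st();grab('wrist','w5');tab('w5')
E
```

```text
t: 9.07
ee_pos: [0.4762, -0.0271, 0.1116]
eef_rot: [0.26, 3.131, -0.0]
contact_force: [-0.4, -0.3, 0.4]
grip_width: -0.0001
grip_force: 0.0
9.075 [ 0.4762 -0.0271  0.1116] [[-0.986, 0.165, 0.0], [0.165, 0.986, -0.0], [-0.0, -0.0, -1.0]] [-0.057  0.05  -0.312  1.209 -0.     0.109] [-0.4 -0.3  0.4] -6.0482345763477855e-05
rail ((513.2031860351562, 87.135009765625), (227.7303466796875, 111.91363525390625), 79.5847396850586)
blue 8779
[[-27.1, -106.6, 82.9], [-25.3, -85.6, 102.7], [-16.5, -24.9, 109.3], [-8.8, 41.9, 115.4], [-7.0, 74.1, 117.7]]
orange 3
hiR 998
[[-26.9, -122.5, 82.0], [-26.4, -115.5, 88.5], [-21.2, -102.9, 116.9], [-15.9, -85.2, 118.4], [-7.8, -67.8, 119.3]]
TAB top 118.74037423972182 1335 [-116.  -102.1  -83.5]
flange z at -80 114.78310872427336
flange z at 0 106.80864568688352
flange z at 45 102.32187560663442
```

```bash
python3 -m inch '[[0,0,0.1,0,0],[0,0,0.2,0,0],[0,0,0.3,0,0],[0,0,0.3,0,0]]' | grep -E "pos|force"; python3 -m inch '[[0,0,0.1,0,0],[0,0,0.2,0,0],[0,0,0.3,0,0],[0,0,0.3,0,0]]'| grep -E "pos|force"
python3 - <<'E'
from h import *
grab('wrist','w6');a=cv2.imread('pics/w6.png');cv2.imwrite('pics/w6c.png',a[100:400,150:550]);tab('w6')
E
```

```text
ee_pos: [0.4767, -0.0242, 0.1116]
contact_force: [-0.6, 1.2, 0.8]
grip_force: 0.0
ee_pos: [0.4772, -0.0212, 0.1116]
contact_force: [-0.4, -0.3, 1.0]
grip_force: 0.0
rail ((513.143310546875, 87.49356842041016), (227.90911865234375, 111.86412048339844), 79.59464263916016)
blue 8508
[[-27.1, -100.1, 82.7], [-25.3, -79.9, 102.5], [-16.4, -21.1, 108.9], [-8.8, 43.5, 114.8], [-7.1, 77.0, 117.1]]
orange 62
[[-35.5, 7.1, 90.9], [-34.3, 79.0, 91.9], [-31.1, 79.7, 93.3], [-28.7, 80.6, 94.9], [-27.8, 81.3, 148.5]]
hiR 1053
[[-26.9, -122.6, 81.2], [-26.4, -114.9, 88.8], [-21.8, -102.1, 116.7], [-16.7, -85.8, 118.3], [-7.0, -79.8, 119.4]]
TAB top 118.93577845038487 1230 [-116.7 -101.9  -84. ]
flange z at -80 114.77842574881659
flange z at 0 106.86024358383983
flange z at 45 102.36390072096314
```

View pics/w6c.png

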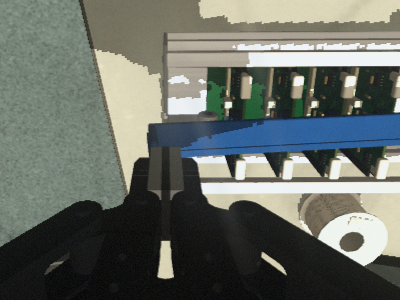

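Run:
```python
from h import *
for f in('w6','w3'):
  im,W,z=load(f);print(f,z['R'].round(3).tolist(),z['t'].round(3))
  c=np.array([.514,.087]);a=np.deg2rad(-9.48);ex=np.array([np.cos(a),np.sin(a)]);ey=np.array([-ex[1],ex[0]])
  C=np.stack([(W[...,:2]-c)@ex,(W[...,:2]-c)@ey,W[...,2]],-1)*1000
  for r in range(215,300,6): print(r,[tuple(C[r,q].round(0).tolist()) for q in((290,305,312,320,328,340,360,))],im[r,312])
```

```text
w6 [[0.166, 0.986, 0.001], [0.935, -0.157, 0.318], [0.314, -0.052, -0.948]] [-0.059 -0.464  0.147]
215 [(16.0, -135.0, -1.0), (16.0, -121.0, 1.0), (16.0, -115.0, -1.0), (-3.0, -108.0, 46.0), (-2.0, -102.0, 45.0), (-3.0, -93.0, 46.0), (-20.0, -84.0, 88.0)] [127 124 109]
221 [(21.0, -135.0, 0.0), (22.0, -121.0, -1.0), (22.0, -115.0, -0.0), (-3.0, -109.0, 57.0), (-3.0, -103.0, 57.0), (-3.0, -94.0, 57.0), (-26.0, -88.0, 114.0)] [123 121 103]
227 [(28.0, -135.0, -2.0), (-26.0, -118.0, 120.0), (-26.0, -114.0, 119.0), (-25.0, -110.0, 117.0), (-25.0, -105.0, 118.0), (-25.0, -99.0, 117.0), (-24.0, -88.0, 116.0)] [54 69 88]
233 [(34.0, -135.0, -1.0), (-26.0, -117.0, 128.0), (-22.0, -114.0, 118.0), (-21.0, -110.0, 118.0), (-21.0, -105.0, 118.0), (-21.0, -99.0, 117.0), (-20.0, -88.0, 116.0)] [55 69 89]
239 [(40.0, -135.0, -0.0), (-26.0, -117.0, 136.0), (-18.0, -114.0, 119.0), (-18.0, -110.0, 117.0), (-17.0, -105.0, 117.0), (-17.0, -99.0, 117.0), (-17.0, -88.0, 117.0)] [53 68 87]
245 [(46.0, -135.0, -1.0), (-25.0, -117.0, 139.0), (-14.0, -114.0, 118.0), (-14.0, -110.0, 118.0), (-14.0, -105.0, 118
[... 3857 characters left out ...]
29.0, -178.0, 279.0), (-28.0, -175.0, 279.0), (-29.0, -172.0, 279.0), (-28.0, -169.0, 278.0), (-25.0, -165.0, 273.0), (152.0, -116.0, -1.0)] [26 26 22]
287 [(-24.0, -184.0, 276.0), (-28.0, -178.0, 283.0), (-28.0, -175.0, 282.0), (-28.0, -172.0, 282.0), (-28.0, -170.0, 283.0), (-25.0, -165.0, 278.0), (161.0, -115.0, -1.0)] [20 21 18]
293 [(-31.0, -183.0, 290.0), (-29.0, -178.0, 287.0), (-27.0, -175.0, 284.0), (-28.0, -173.0, 285.0), (-30.0, -170.0, 288.0), (-31.0, -166.0, 290.0), (170.0, -115.0, -1.0)] [32 30 28]
299 [(-31.0, -183.0, 293.0), (-29.0, -178.0, 291.0), (-24.0, -175.0, 284.0), (-25.0, -173.0, 285.0), (-29.0, -170.0, 291.0), (-31.0, -166.0, 293.0), (180.0, -114.0, -2.0)] [31 32 30]
```

The finger hangs above the bar: the wrist depth puts the visible tip about 40 mm higher than the reported TCP. I'll check that with the side camera.

Run:
```python
from h import *
for f,p in(('s1',(.5224,.2545)),('s2',(.5025,.1296)),('t3',(.4679,-.0826))):
  im,W,z=load(f)
  m=(np.hypot(W[...,0]-p[0],W[...,1]-p[1])<.035)&(W[...,2]>.13)&(W[...,2]<.45)&(im.max(-1)<110)
  P=W[m];print(f,len(P))
  if len(P)>4:
    print(np.percentile(P[:,2],[0,1,5,20,50]).round(3))
    k=P[:,2]<P[:,2].min()+.03;print(np.percentile(P[k],[2,50,98],axis=0).round(3).tolist())
grab('side','s6')
a=cv2.imread('pics/s6.png')[150:330,240:440];cv2.imwrite('pics/c6.png',cv2.resize(a,None,fx=3,fy=3))
```

```text
s1 489
[0.287 0.289 0.293 0.307 0.342]
[[0.511, 0.237, 0.288], [0.52, 0.243, 0.303], [0.531, 0.251, 0.316]]
s2 714
[0.131 0.134 0.146 0.294 0.326]
[[0.494, 0.097, 0.131], [0.503, 0.124, 0.144], [0.51, 0.145, 0.159]]
t3 202
[0.251 0.254 0.26  0.289 0.317]
[[0.456, -0.088, 0.252], [0.459, -0.074, 0.265], [0.464, -0.067, 0.278]]
```

View pics/c6.png

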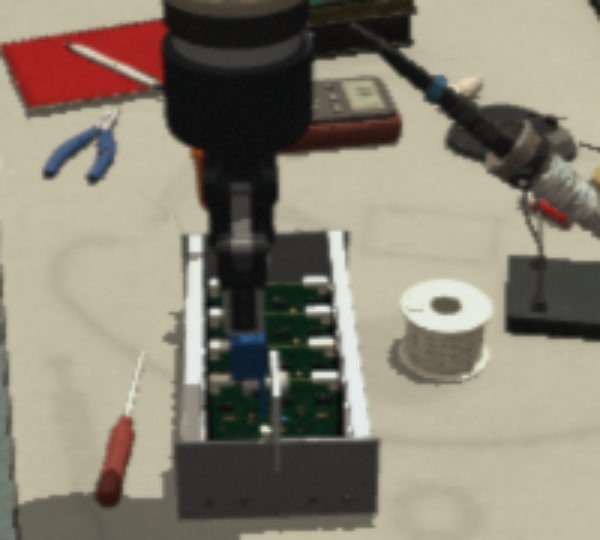

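The picture shows the finger tip (245,330) hanging above the tab (248,355). So the real tip is ≈38 mm above the reported TCP. I'll back off, lower, and push at the true height.

```bash
python3 -m inch '[[0,0,-1.5,0,0],[0,0,-3,0,0],[0,0,-3.4,0,0],[0,0,-3.4,2,0],[0,0,-3.4,3.5,0],[0,0,-3.4,3.5,0],[0,0,-3,3.5,0],[0,0,-2.6,3.5,0],[0,0,-2.4,3.5,0],[0,0,-2.2,3.5,0],[0,0,-2,3.5,0],[0,0,-1.8,3.5,0],[0,0,-1.6,3.5,0],[0,0,-1.4,3.5,0],[0,0,-1.4,3.5,0]]' | grep -E "pos|force"
python3 - <<'E'
from h import *
grab('wrist','w7');tab('w7');st()
E
```

```text
ee_pos: [0.4748, -0.0349, 0.0764]
contact_force: [-0.4, -1.9, -0.5]
grip_force: 1.2
rail ((510.03326416015625, 73.6533203125), (201.11712646484375, 109.77059173583984), 79.26133728027344)
blue 10786
[[-27.1, -109.2, 103.6], [-25.8, -92.0, 105.3], [-17.7, -40.3, 110.9], [-9.1, 15.7, 116.0], [-7.0, 29.6, 137.7]]
orange 5
hiR 1010
[[-29.6, -137.3, 80.7], [-29.1, -130.1, 85.8], [-24.9, -104.6, 115.0], [-16.8, -82.8, 118.7], [-6.9, -70.0, 119.9]]
TAB top 137.6948350906373 234 [-111.2 -109.2 -107.1]
flange z at -80 114.85507304379477
flange z at 0 106.87993121539628
12.15 [ 0.4748 -0.0349  0.0765] [[-0.986, 0.165, -0.0], [0.165, 0.986, 0.0], [0.0, 0.0, -1.0]] [-0.074  0.064 -0.376  1.132  0.     0.092] [-0.1 -1.5 -1.2] -0.00025716250770215274
```

```bash
python3 -m inch '[[0,0,0.1,0,0],[0,0,0.2,0,0],[0,0,0.3,0,0],[0,0,0.4,0,0],[0,0,0.4,0,0],[0,0,-0.5,0,0],[0,0,-0.6,0,0],[0,0,-0.6,0,0],[0,0,-0.6,0,0],[0,0,-0.6,0,0]]' | grep -E "pos|force"
python3 - <<'E'
from h import *
grab('wrist','w8');tab('w8')
E
```

```text
ee_pos: [0.474, -0.0409, 0.0766]
contact_force: [0.1, 0.4, -0.7]
grip_force: 0.0
rail ((510.373291015625, 70.57473754882812), (192.6729736328125, 108.702880859375), 80.85566711425781)
blue 9917
[[-27.0, -107.8, 96.4], [-25.5, -92.0, 97.2], [-17.3, -37.3, 98.0], [-9.0, 16.1, 98.8], [-6.9, 28.8, 116.8]]
orange 1
hiR 2165
[[-29.4, -142.3, 76.5], [-26.9, -128.3, 91.5], [-9.1, -108.8, 98.2], [-0.6, -78.3, 117.8], [5.4, -71.5, 119.7]]
TAB top 117.8462960816322 231 [-111.2 -109.3 -107.6]
flange z at -80 97.87555418749656
flange z at 0 98.09675716907884
```

The bar is down: the flange is level at 98 mm and the tab is at the home distance. Next I'll go up and over to the left of the lever.

```bash
python3 -m inch '[[0,0,-1,0,0],[0,0,-1,-4,0],[0,0,-1,-8.4,0],[0,1,4,-8.4,0],[0,2,9,-8.4,0],[0,2.5,14,-8.4,0],[0,2.5,19,-8.4,0],[0,2.5,24,-8.4,0],[0,2.5,26,-8.4,0],[0,2.5,26,-5,0],[0,2.5,26,-1.5,0],[0,2.5,26,-1.5,0],[0,2.5,26,-1.5,0]]' | grep -E "pos|force"
python3 - <<'E'
from h import *
grab('wrist','w9');meas('w9');grab('side','s9')
a=cv2.imread('pics/s9.png')[150:330,240:440];b=cv2.imread('pics/w9.png')
cv2.imwrite('pics/c9.png',np.hstack([cv2.resize(a,(360,324)),cv2.resize(b,(440,324))]));tab('s9')
E
```

```text
ee_pos: [0.4927, 0.2191, 0.0928]
contact_force: [0.3, -0.5, 1.2]
grip_force: 0.0
rail ((513.8914794921875, 92.7496566772461), (213.6387176513672, 109.05403900146484), 80.7063217163086)
blue 7065
[[-34.1, -50.8, 80.3], [-26.3, -39.0, 96.9], [-17.2, 10.3, 97.9], [-9.2, 62.3, 98.7], [-7.4, 106.3, 175.5]]
orange 1827
[[-51.2, 79.8, 95.8], [-49.7, 82.4, 114.0], [-46.7, 87.5, 146.5], [-41.3, 90.6, 151.9], [-30.9, 92.6, 153.4]]
hiR 0
rail ((512.6390991210938, 85.44686889648438), (228.10836791992188, 109.17927551269531), 80.65752410888672)
blue 621
[[-27.1, -114.2, 86.4], [-25.1, -112.6, 97.6], [-17.1, -36.4, 99.1], [-9.4, 43.2, 108.2], [-7.8, 77.2, 118.6]]
orange 115
[[-47.1, 74.3, 93.3], [-45.2, 76.5, 98.6], [-41.2, 78.8, 126.1], [-32.7, 82.3, 151.8], [-28.6, 109.8, 153.4]]
hiR 108
[[-27.1, -116.3, 78.1], [-8.6, -114.6, 83.9], [-1.5, -92.7, 94.6], [3.8, -82.5, 100.3], [5.6, -67.7, 113.7]]
TAB top 119.25736700826663 25 [-113.8 -111.9 -109.1]
flange z at -80 98.86794944688744
flange z at 0 99.25348861896569
flange z at 45 99.2100916662317
```

View pics/c9.png

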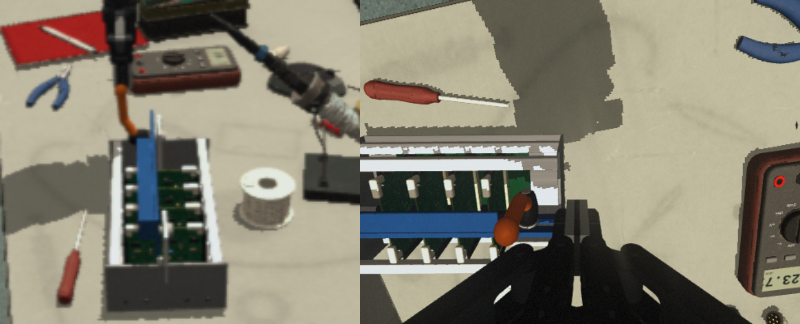

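The lever stands about straight up, ball at (507,235) in the wrist half, with the finger to its left. The bar is still level. Now I'll sweep the lever over on an arc.

```bash
python3 -m inch '[[0,0,-1,0,0],[0,0,-2,0,0],[0,0,-2.6,0,0],[0,0,-3.2,0,0],[0,0,-3.8,0,0],[0,0,-4.4,0,0],[0,0,-4.9,0,0],[0,0,-5.5,0.3,0],[0,0,-6,0.7,0],[0,0,-6.5,1.1,0],[0,0,-6.9,1.6,0],[0,0,-7.2,2.1,0],[0,0,-7.5,2.7,0],[0,0,-7.7,3.2,0],[0,0,-7.8,3.6,0],[0,0,-7.8,3.6,0]]' | grep -E "pos|force"
python3 - <<'E'
from h import *
grab('wrist','w10');im,C,H,S,V,box=meas('w10')
st()
E
```

```text
ee_pos: [0.4797, 0.1432, 0.0572]
contact_force: [-3.1, 2.8, 14.5]
grip_force: 7.7
rail ((512.7080078125, 86.76998138427734), (226.36827087402344, 117.2329330444336), 80.83040618896484)
blue 8147
[[-54.8, -97.2, 81.3], [-26.7, -87.6, 96.8], [-19.3, -48.0, 97.7], [-9.4, -2.8, 98.5], [-7.0, 110.6, 151.0]]
orange 1739
[[-50.6, 18.5, 84.0], [-48.8, 22.1, 86.5], [-44.4, 33.9, 89.7], [-34.6, 74.5, 91.5], [-29.6, 78.3, 93.3]]
hiR 1081
[[-20.5, -103.7, 80.3], [-19.5, -99.2, 84.4], [-2.4, -85.3, 96.4], [-0.2, -72.0, 98.3], [1.0, -70.0, 98.9]]
17.225 [0.4797 0.1432 0.0572] [[-0.986, 0.165, 0.002], [0.165, 0.986, 0.002], [-0.001, 0.002, -1.0]] [ 2.890e-01  1.170e-01 -3.600e-01  1.091e+00  1.000e-03  4.550e-01] [-4.   1.9 14.6] 0.0002466300975526556
```

```bash
python3 -m inch '[[0,0,0,0.1,0],[0,0,0,0.2,0],[0,0,0,0.2,0]]' | grep -E "pos|force"; python3 -m inch '[[0,0,0,-2,0],[0,0,0,-6,0],[0,0,1,-10,0],[0,2,5,-11,0],[0,2,5,-11,0],[0,2,5,-11,0]]' | grep -E "pos|force"
python3 - <<'E'
from h import *
grab('wrist','w11');im,C,H,S,V,box=meas('w11')
o=(H>5)&(H<18)&(S>150)&(C[...,2]>80)&(C[...,2]<130)&box
for y0 in(30,40,50,60,70):
    k=o&(abs(C[...,1]-y0)<3);print(y0,np.percentile(C[k][:,2],[50,95]).round(1) if k.sum() else '')
b=(H>100)&(H<120)&(S>120)&box
for y0 in(-105,-80,-40,0,40):
    k=b&(abs(C[...,1]-y0)<3)&(C[...,2]>90)&(C[...,2]<106);print(y0,np.median(C[k][:,2]))
grab('side','s11');tab('s11')
a=cv2.imread('pics/s11.png')[150:330,240:440];cv2.imwrite('pics/c11.png',np.hstack([cv2.resize(a,(360,324)),cv2.resize(cv2.imread('pics/w11.png'),(440,324))]))
E
```

```text
ee_pos: [0.4799, 0.1432, 0.0568]
contact_force: [-8.4, 1.7, 27.1]
grip_force: 13.6
ee_pos: [0.4672, 0.1947, 0.1625]
contact_force: [-0.5, -0.3, 0.5]
grip_force: 0.0
rail ((511.0055847167969, 87.39567565917969), (226.24427795410156, 112.57722473144531), 81.2711181640625)
blue 5914
[[-80.0, -108.8, 96.2], [-26.0, -106.2, 97.0], [-17.7, -28.9, 97.9], [-9.3, 50.7, 103.9], [-7.1, 103.9, 275.9]]
orange 1154
[[-79.9, 19.9, 85.1], [-48.1, 25.1, 87.1], [-43.2, 49.8, 89.9], [-36.2, 73.9, 91.6], [-30.5, 105.2, 275.9]]
hiR 562
[[-27.2, -111.9, 89.9], [-26.6, -108.5, 91.9], [-2.5, -89.7, 96.2], [-0.1, -71.3, 98.6], [5.9, -65.0, 107.2]]
30 [89.8 91.9]
40 [89.7 91.2]
50 [89.7 91.3]
60 [89.5 91.3]
70 [89.7 91.1]
-105 98.20768143808596
-80 97.5956024468016
-40 97.80565504395275
0 97.90848301074345
40 98.03383699857386
rail ((512.5486450195312, 85.65621948242188), (226.7832794189453, 109.36270141601562), 80.66717529296875)
blue 616
[[-27.0, -114.7, 86.7], [-25.0, -112.6, 97.5], [-17.0, -37.7, 99.1], [-9.3, 43.0, 107.8], [-7.7, 74.4, 119.3]]
orange 104
[[-48.2, 15.2, 85.0], [-44.6, 17.4, 87.7], [-40.5, 44.1, 90.5], [-32.8, 70.5, 92.5], [-28.8, 77.5, 94.5]]
hiR 109
[[-27.1, -116.0, 77.1], [-12.0, -114.3, 83.3], [-1.5, -92.6, 94.3], [3.8, -82.2, 100.8], [5.6, -62.9, 112.7]]
TAB top 119.38127993489236 24 [-114.8 -112.  -109.2]
flange z at -80 99.20091423627339
flange z at 0 98.83303322465164
flange z at 45 99.11001255044746
```

View pics/c11.png

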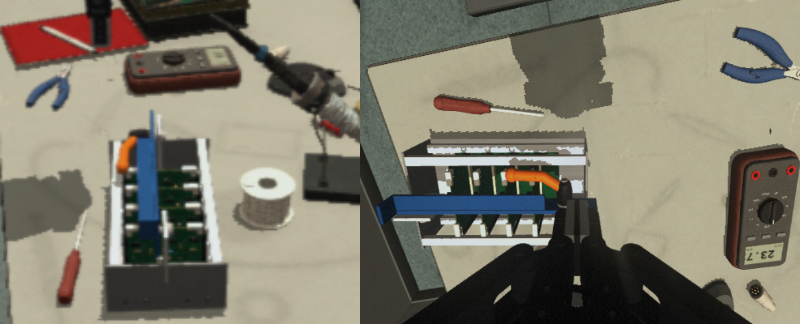

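The bar is level along its length and the lever is level (top at 91 mm throughout) and at its stop. The tools lie as before and the robot is clear, so I'll hand in.

```bash
python3 -c "
from plant import ctrl
print(ctrl.job_done())"
```

```text
the job is handed in; nothing more can be done
None
```

The retaining bar is down with its notch home on the locking bolt, the orange lever is at its clockwise stop, the loose tools looked unmoved in the last pictures, and the job is handed in (verdict not shown).

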